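# Put the stockroom lamps on charge

### The arm

A 6-joint arm with a two-finger parallel gripper is mounted at the origin on the work surface. World frame = base frame: x ahead of the robot, y to its left, z up, the work surface at z = 0. Lengths are in mm, angles in rad, forces in N, time in s.
With the tool pointing down it reaches from about 275 to 725 mm from the base axis. Payload 5.6 kg.
Tool frame: the origin (TCP) lies at the very end of the fingers, on their centre line; the grasp point (between the pads) lies 19 mm behind it; y points along the fingers, z is the direction in which the jaws open and shut, and the axes are right-handed (so a half turn about y gives the same grasp; the last joint's range is limited). The gripper opens to 85 mm and grips with 20 to 120 N. Pads are 22 mm wide; open, the fingers measure 114 mm over their backs; the gripper's body (76 mm by 85 mm) begins 54 mm behind the grasp point. The pads swing forward as they close: fully open they stand 13 mm farther back than shut.
Start: joints at [-0.888, 0.255, 0.108, 0, -1.424, -0.285], TCP at [213.083, -507.039, 231.283] pointing down, gripper open.
Joint ranges: [-2.95, 2.95], [-1.21, 1.97], [-1.09, 1.5], [-2.87, 1.71], [-2.94, -0.07], [-3.05, 3.05]. Speed limits (rad/s): [2.57, 2.57, 3.14, 3.14, 3.14, 3.14].

### API

Orientations are given as a unit quaternion [x, y, z, w].
In Python, from bench import r gives the robot as it stands. Calls block until the motion is done:
- r.reach(position, orientation): joint-space move of the TCP to a pose.
- r.move_l(position, speed=150, orientation=None): straight line of the TCP; orientation=None keeps the orientation; speed is the mean speed in mm/s.
- r.goto_joints(angles): joint-space move.
- r.gripper_to(opening, f_grip=None): finger opening in mm; f_grip is the grip in N (None keeps the last); returns when the fingers have stopped.
- r.wait(seconds).
- r.solve_ik(position, orientation): joint angles nearest the present ones, or None.
- r.camera(name): name is "scene" or "top" or "wrist"; returns a dict with "image" (384x512x3 uint8, red, green, blue), "fx", "fy", "cx", "cy" (pixels), "D" ([k1, k2, p1, p2, k3] as OpenCV has them; the pictures are not rectified), "R" (3x3) and "t" (3): a world point X has camera coordinates R X + t. Camera axes: x right, y down, z forward; pixel columns grow to the right and rows downward; lengths in mm; the calibration is good to about 2 mm. A picture is of the moment at which its call begins. There is no depth.
A pose or a line that the arm cannot do raises r.PlanningError and nothing moves.
- r.sign_off(): hands the job in, once; it reports no verdict.
Readings, each from a call of its own:
- r.current_time(): time.
- r.current_q(): joint angles.
- r.current_joint_vel(): joint speeds.
- r.current_joint_torque(): joint torques, N m.
- r.current_position(): TCP position.
- r.current_tcp_rot(): TCP orientation.
- r.current_force(): force on the tool from outside, world axes, zero at the start.
- r.current_moment(): the same for the moment, N m.
- r.current_finger_gap(): finger opening in mm.
Only numpy, scipy, OpenCV 4.12 (cv2) and the standard library are available. Lean on these libraries where they do the work, as an engineer would, in place of code of your own. Each camera call takes 0.05 s, during which the arm holds its last target. There are 200 camera calls.

### The job

Switch the charging dock off at its rocker switch before loading it. Take the dust cap off every work lamp that has one and put each cap mouth down in a pocket of its own in the cap tray, and stand all three lamps upright, each in a charging bay of its own; then, with all the lamps loaded, switch the dock back on. Any lamp may use any bay and any cap any pocket; leave the other things on the bench where they are.

Things in the scene. Friction and masses are not known exactly. Their poses are not given: they have to be found in the camera images.
- dock: grey charging dock fixed to the bench, 118 mm (its x) by 400 mm (its y), base 20 mm high. Origin at the centre of its underside, z up. Three charging bays lie in a row along its y; the rocker switch stands at its +y end.
- rocker (a joint): main rocker switch: black paddle 78 mm long (dock x), 44 mm wide, pivot 50 mm above the bench, in a grey housing with cheeks 50 mm apart, 52 mm high. +0.28 rad = ON, end away from the robot (dock +x) down; -0.28 = OFF, end nearest the robot down. Over-centre spring: press the raised end down 9 mm (7 to 9 N) past the centre and it snaps 8 mm further and stays.
- rocker_near (a point): point on the top face of the rocker's end nearest the robot, 30 mm from the pivot, with a white bar; press here for OFF. Moves with the paddle: 8 mm higher than at the centre when ON, 8 mm lower when OFF.
- rocker_far (a point): the same on the rocker's far end; press here for ON.
- bay0 (a point): centre of the floor of charging bay 0 (next to the switch), 20 mm above the bench, x and y along the dock's. The bay is about 90 x 94 mm inside, with a lip 10 mm high round it; bay centres are 98 mm apart.
- bay1 (a point): centre of the floor of charging bay 1 (middle), 20 mm above the bench, x and y along the dock's. The bay is about 90 x 94 mm inside, with a lip 10 mm high round it; bay centres are 98 mm apart.
- bay2 (a point): centre of the floor of charging bay 2 (far end), 20 mm above the bench, x and y along the dock's. The bay is about 90 x 94 mm inside, with a lip 10 mm high round it; bay centres are 98 mm apart.
- tray: low aluminium cap tray fixed to the bench, 72 mm (its x) by 208 mm (its y), 12 mm high, with three pockets in a row along its y. Origin at the centre of its underside.
- pocket0 (a point): centre of the floor of tray pocket 0, 4 mm above the bench. The pocket is about 64 x 64 mm inside, its walls are 8 mm above its floor; pocket centres are 68 mm apart.
- pocket1 (a point): centre of the floor of tray pocket 1, 4 mm above the bench. The pocket is about 64 x 64 mm inside, its walls are 8 mm above its floor; pocket centres are 68 mm apart.
- pocket2 (a point): centre of the floor of tray pocket 2, 4 mm above the bench. The pocket is about 64 x 64 mm inside, its walls are 8 mm above its floor; pocket centres are 68 mm apart.
- lamp0: work lamp standing upright, with or without its dust cap: black round foot 72 mm across and 12 mm high, aluminium body 48 mm across up to 56 mm, glass head 40 mm across up to 82 mm. Origin at the centre of its underside, z up. 0.25 to 0.55 kg, heavy at the foot.
- cap0: black round dust cap that sits loosely over the head of lamp0 at the start (may be absent: lamp without a cap): 52 mm across, 30 mm high, open below (25 mm deep), closed on top. Origin at the centre of its open lower rim, z up; on the lamp the origin is 57 mm above the lamp's origin. 40 g, rigid.
- lamp1: work lamp standing upright, with or without its dust cap: black round foot 72 mm across and 12 mm high, aluminium body 48 mm across up to 56 mm, glass head 40 mm across up to 82 mm. Origin at the centre of its underside, z up. 0.25 to 0.55 kg, heavy at the foot.
- cap1: black round dust cap that sits loosely over the head of lamp1 at the start (may be absent: lamp without a cap): 52 mm across, 30 mm high, open below (25 mm deep), closed on top. Origin at the centre of its open lower rim, z up; on the lamp the origin is 57 mm above the lamp's origin. 40 g, rigid.
- lamp2: work lamp standing upright, with or without its dust cap: black round foot 72 mm across and 12 mm high, aluminium body 48 mm across up to 56 mm, glass head 40 mm across up to 82 mm. Origin at the centre of its underside, z up. 0.25 to 0.55 kg, heavy at the foot.
- cap2: black round dust cap that sits loosely over the head of lamp2 at the start (may be absent: lamp without a cap): 52 mm across, 30 mm high, open below (25 mm deep), closed on top. Origin at the centre of its open lower rim, z up; on the lamp the origin is 57 mm above the lamp's origin. 40 g, rigid.
- tape: bystander, not part of the job: roll of brown tape lying flat, 100 mm across, 48 mm high.
- carton: bystander, not part of the job: brown cardboard carton 50 x 80 x 60 mm high.
- driver: bystander, not part of the job: screwdriver lying on the bench.
- jar: bystander, not part of the job: closed jar, 60 mm across, 75 mm high.
- smallbox: bystander, not part of the job: small white paper box 50 x 35 x 22 mm high.
- fusebox: bystander, not part of the job: small cardboard box 60 x 40 x 30 mm high.
There are look-alikes about, which are no part of the job. What is shaped like the lamp2 but pink is not meant.

How it is judged (in metres and radians):
On the way, in this order (a step that is already met when the one before it is completed fails the run):
1. the dock is switched off (value of joint rocker below -0.2 rad), for 0.2 s.
2. with the dock off, every lamp stands uncapped in a bay (value of joint rocker below -0.2 rad and ((horizontal distance between lamp0 and bay0 below 0.017 m and z of lamp0 in the frame of bay0 below 0.005 m and angle between lamp0's own z axis and vertical below 0.1 rad) or (horizontal distance between lamp0 and bay1 below 0.017 m and z of lamp0 in the frame of bay1 below 0.005 m and angle between lamp0's own z axis and vertical below 0.1 rad) or (horizontal distance between lamp0 and bay2 below 0.017 m and z of lamp0 in the frame of bay2 below 0.005 m and angle between lamp0's own z axis and vertical below 0.1 rad)) and ((horizontal distance between lamp1 and bay0 below 0.017 m and z of lamp1 in the frame of bay0 below 0.005 m and angle between lamp1's own z axis and vertical below 0.1 rad) or (horizontal distance between lamp1 and bay1 below 0.017 m and z of lamp1 in the frame of bay1 below 0.005 m and angle between lamp1's own z axis and vertical below 0.1 rad) or (horizontal distance between lamp1 and bay2 below 0.017 m and z of lamp1 in the frame of bay2 below 0.005 m and angle between lamp1's own z axis and vertical below 0.1 rad)) and ((horizontal distance between lamp2 and bay0 below 0.017 m and z of lamp2 in the frame of bay0 below 0.005 m and angle between lamp2's own z axis and vertical below 0.1 rad) or (horizontal distance between lamp2 and bay1 below 0.017 m and z of lamp2 in the frame of bay1 below 0.005 m and angle between lamp2's own z axis and vertical below 0.1 rad) or (horizontal distance between lamp2 and bay2 below 0.017 m and z of lamp2 in the frame of bay2 below 0.005 m and angle between lamp2's own z axis and vertical below 0.1 rad)) and distance between cap0 and lamp0 above 0.075 m and distance between cap1 and lamp1 above 0.075 m and distance between cap2 and lamp2 above 0.075 m), for 0.2 s.
3. the dock is switched back on (value of joint rocker above 0.2 rad), for 0.2 s.
At the end, for the whole second after the job is handed in: Rocker on (above 0.2 rad); each lamp upright (0.1 rad) on the floor of a bay (within 17 mm of its centre, under 5 mm up); each cap mouth down, flat (0.1 rad) on the floor of a pocket (within 16 mm of its centre, under 5 mm up); all at rest (value of joint rocker above 0.2 rad and ((horizontal distance between lamp0 and bay0 below 0.017 m and z of lamp0 in the frame of bay0 below 0.005 m and angle between lamp0's own z axis and vertical below 0.1 rad) or (horizontal distance between lamp0 and bay1 below 0.017 m and z of lamp0 in the frame of bay1 below 0.005 m and angle between lamp0's own z axis and vertical below 0.1 rad) or (horizontal distance between lamp0 and bay2 below 0.017 m and z of lamp0 in the frame of bay2 below 0.005 m and angle between lamp0's own z axis and vertical below 0.1 rad)) and ((horizontal distance between lamp1 and bay0 below 0.017 m and z of lamp1 in the frame of bay0 below 0.005 m and angle between lamp1's own z axis and vertical below 0.1 rad) or (horizontal distance between lamp1 and bay1 below 0.017 m and z of lamp1 in the frame of bay1 below 0.005 m and angle between lamp1's own z axis and vertical below 0.1 rad) or (horizontal distance between lamp1 and bay2 below 0.017 m and z of lamp1 in the frame of bay2 below 0.005 m and angle between lamp1's own z axis and vertical below 0.1 rad)) and ((horizontal distance between lamp2 and bay0 below 0.017 m and z of lamp2 in the frame of bay0 below 0.005 m and angle between lamp2's own z axis and vertical below 0.1 rad) or (horizontal distance between lamp2 and bay1 below 0.017 m and z of lamp2 in the frame of bay1 below 0.005 m and angle between lamp2's own z axis and vertical below 0.1 rad) or (horizontal distance between lamp2 and bay2 below 0.017 m and z of lamp2 in the frame of bay2 below 0.005 m and angle between lamp2's own z axis and vertical below 0.1 rad)) and ((horizontal distance between cap0 and pocket0 below 0.016 m and z of cap0 in the frame of pocket0 below 0.005 m and angle between cap0's own z axis and vertical below 0.1 rad) or (horizontal distance between cap0 and pocket1 below 0.016 m and z of cap0 in the frame of pocket1 below 0.005 m and angle between cap0's own z axis and vertical below 0.1 rad) or (horizontal distance between cap0 and pocket2 below 0.016 m and z of cap0 in the frame of pocket2 below 0.005 m and angle between cap0's own z axis and vertical below 0.1 rad)) and ((horizontal distance between cap1 and pocket0 below 0.016 m and z of cap1 in the frame of pocket0 below 0.005 m and angle between cap1's own z axis and vertical below 0.1 rad) or (horizontal distance between cap1 and pocket1 below 0.016 m and z of cap1 in the frame of pocket1 below 0.005 m and angle between cap1's own z axis and vertical below 0.1 rad) or (horizontal distance between cap1 and pocket2 below 0.016 m and z of cap1 in the frame of pocket2 below 0.005 m and angle between cap1's own z axis and vertical below 0.1 rad)) and ((horizontal distance between cap2 and pocket0 below 0.016 m and z of cap2 in the frame of pocket0 below 0.005 m and angle between cap2's own z axis and vertical below 0.1 rad) or (horizontal distance between cap2 and pocket1 below 0.016 m and z of cap2 in the frame of pocket1 below 0.005 m and angle between cap2's own z axis and vertical below 0.1 rad) or (horizontal distance between cap2 and pocket2 below 0.016 m and z of cap2 in the frame of pocket2 below 0.005 m and angle between cap2's own z axis and vertical below 0.1 rad)) and linear speed of each of lamp0, lamp1, lamp2, cap0, cap1, cap2 below 0.03 m/s); the robot touches nothing.
It fails at once if one of the other things on the bench is moved more than 6 cm (distance of any of tape, carton, driver, jar, smallbox, fusebox from where it was at the start of the episode above 0.06 m).
Of cap0, cap1, cap2 only 1 to 3 are there at a start; the rules pass over those that are not, and their reading is None.
At some moment in a run one of lamp0, lamp1, lamp2 may be knocked a few centimetres aside while the robot is not near it.
It also fails if it takes over 210 s, if anything falls off the work surface, if the arm or the gripper's body presses on something with over 40 N, if the wrist force passes 120 N, or if a joint passes its speed limit or range.

## Working session

There is one attempt and no reset: what is moved stays moved. The work goes in short steps, each a Python script; the robot and the scene stay as the last script left them, time stands still between calls to the robot, and variables do not carry over. Pictures are saved under pics/ and viewed, about 12 in all and at most 16, crops included, and the job is handed in when it is done.

```bash
mkdir -p pics; ls; python3 - <<'E'
from bench import r
import cv2,numpy as np
for n in("scene","top","wrist"):
    c=r.camera(n); cv2.imwrite(f"pics/{n}0.png",c["image"][:,:,::-1])
    print(n,c["fx"],c["cx"],c["cy"],c["D"],(-np.array(c["R"]).T@c["t"]).round(0),np.array(c["R"])[2].round(2))
print(r.current_tcp_rot(),r.current_finger_gap(),r.current_time())
E
```

```text
pics
scene 387.7916564538035 249.46434399483047 182.16385555595053 [-0.01889584  0.          0.          0.          0.        ] [ 971. -741.  656.] [-0.37  0.75 -0.55]
top 353.6573228668499 251.96170779851568 189.8439292867625 [-0.04669056  0.          0.          0.          0.        ] [498.  58. 938.] [ 0.08 -0.03 -1.  ]
wrist 301.25884043998826 258.65838746766053 194.41987244794728 [-0.01909474  0.          0.          0.          0.        ] [ 143. -535.  373.] [ 0.27  0.12 -0.95]
[-0.69267239 -0.13957724  0.13983204  0.6936643 ] 85.33807575417275 0.15
```

View pics/top0.png

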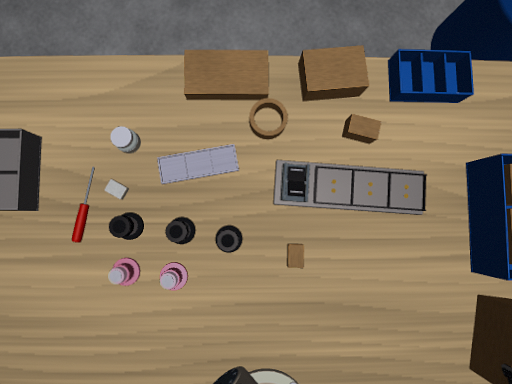

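View pics/scene0.png

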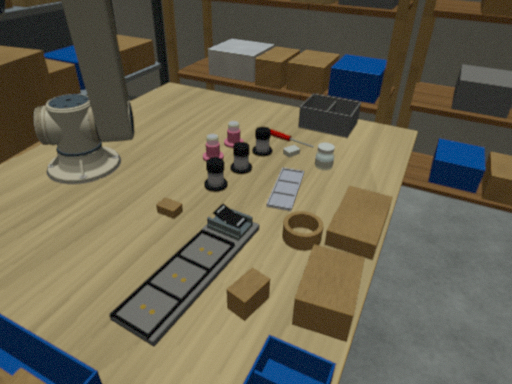

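The top view shows the tray near (198,164), the dock near (350,187) with its switch at the left end (295,181), lamps near (127,226), (181,231) and (229,239), and two pink decoys below the lamps. Next I take enlarged crops.

```bash
cat > h.py <<'E'
from bench import r
import cv2,numpy as np
def ray(c,uv,z):
    K=np.array([[c["fx"],0,c["cx"]],[0,c["fy"],c["cy"]],[0,0,1.]])
    n=cv2.undistortPoints(np.float64(uv).reshape(-1,1,2),K,np.float64(c["D"]))[:,0]
    R=np.array(c["R"]);o=-R.T@np.array(c["t"])
    d=np.c_[n,np.ones(len(n))]@R
    return (o+d*((z-o[2])/d[:,2])[:,None])
def proj(c,X):
    K=np.array([[c["fx"],0,c["cx"]],[0,c["fy"],c["cy"]],[0,0,1.]])
    return cv2.projectPoints(np.float64(X).reshape(-1,1,3),cv2.Rodrigues(np.float64(c["R"]))[0],np.float64(c["t"]),K,np.float64(c["D"]))[0][:,0]
E
python3 - <<'E'
import cv2,numpy as np
a=cv2.imread("pics/top0.png"); s=cv2.imread("pics/scene0.png")
A=cv2.resize(a[135:295,100:440],None,fx=2.35,fy=2.35,interpolation=cv2.INTER_CUBIC)
B=cv2.resize(s[115:215,190:350],None,fx=5,fy=5,interpolation=cv2.INTER_CUBIC)
cv2.imwrite("pics/cA.png",A);cv2.imwrite("pics/cB.png",B)
E
```

```text
(no output)
```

View pics/cA.png

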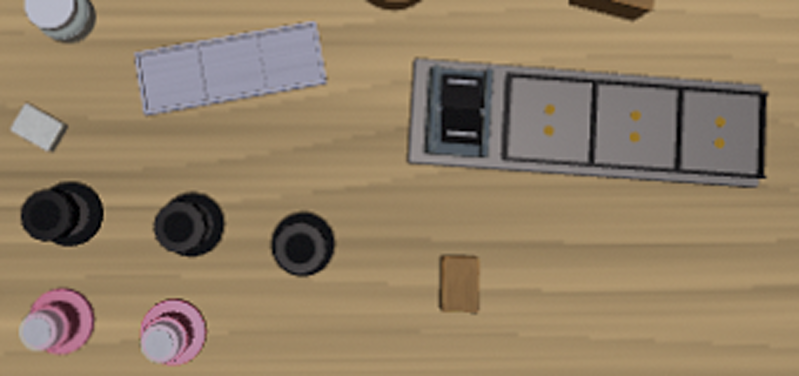

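View pics/cB.png

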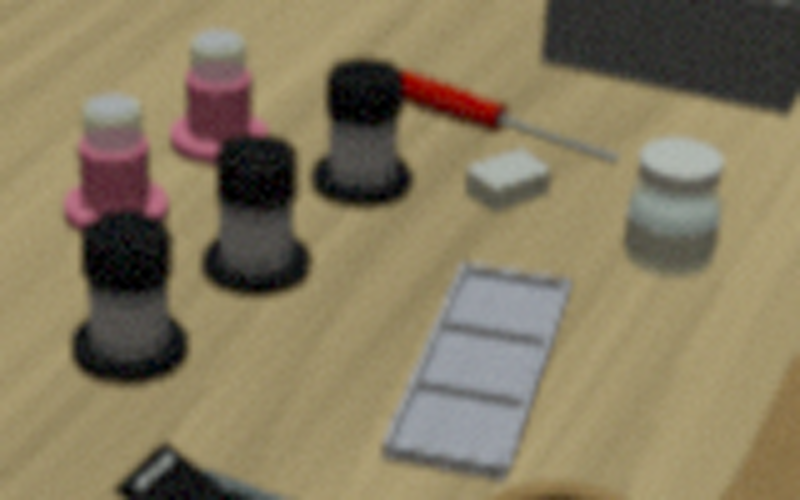

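All three lamps carry caps. The rocker at crop (461,110) has white bars at both ends. Next I measure all of these.

```bash
cat >> h.py <<'E'
from scipy.optimize import least_squares
def blobs(m,lo,hi):
    n,l,s,ce=cv2.connectedComponentsWithStats(np.uint8(m))
    return [(ce[i],s[i],l==i) for i in range(1,n) if lo<s[i][4]<hi]
def lamps(c,box=(60,185,275,265)):
    im=c["image"].astype(int);m=im.max(2)<85
    k=np.zeros_like(m);k[box[1]:box[3],box[0]:box[2]]=1
    m=cv2.morphologyEx(np.uint8(m&k),cv2.MORPH_CLOSE,np.ones((3,3)))
    out=[];o=-np.array(c["R"]).T@np.array(c["t"])
    for ce,s,b in blobs(m,250,2500):
        ct=max(cv2.findContours(np.uint8(b),cv2.RETR_EXTERNAL,cv2.CHAIN_APPROX_NONE)[0],key=len)[:,0]
        P=ray(c,ct,10)[:,:2]; u=o[:2]-P.mean(0);u/=np.linalg.norm(u)
        q=P[(P@u).argmax()]-36*u
        for _ in range(6):   # arc on the side facing the camera's nadir belongs to the foot
            d=P-q; sel=(d@u)>0.25*np.linalg.norm(d,axis=1)
            f=least_squares(lambda x:np.linalg.norm(P[sel]-x,axis=1)-36,q,loss="soft_l1"); q=f.x
        out.append((q,np.sqrt(np.mean(f.fun**2)),sel.sum(),ce))
    return out
E
python3 - <<'E'
from h import *
c=r.camera("top");im=c["image"].astype(int)
for q,e,n,ce in lamps(c): print("lamp",q.round(1),e.round(2),n,ce.round(0))
R,G,B=im[...,0],im[...,1],im[...,2]
m=(R-B>80)&(R>140);m[:160]=0;m[215:]=0;m[:,:310]=0;m[:,430:]=0
for ce,s,b in blobs(m,2,60): print("dot",ce.round(1),s[4],ray(c,ce,20)[0].round(1))
m=(B>130)&(B-R>3);k=np.zeros_like(m);k[140:190,150:245]=1
for ce,s,b in blobs(m&k,300,9000):pass
P=ray(c,np.argwhere(m&k)[:,::-1],12)[:,:2];rc=cv2.minAreaRect(np.float32(P));print("tray",rc,cv2.boxPoints(rc).round(0).tolist(),P.mean(0))
m=(im.min(2)>150);k=np.zeros_like(m);k[163:200,284:308]=1
for ce,s,b in blobs(m&k,1,60): print("bar",ce.round(1),s[4],[ray(c,ce,z)[0].round(1).tolist() for z in(42,58)])
c=r.camera("scene");im=c["image"].astype(int);R,G,B=im[...,0],im[...,1],im[...,2]
m=(R-B>80)&(R>140);m[:230]=0;m[330:]=0;m[:,:130]=0;m[:,225:]=0
for ce,s,b in blobs(m,2,60): print("sdot",ce.round(1),s[4],ray(c,ce,20)[0].round(1))
E
```

```text
lamp [480.  354.2] 0.82 32 [126. 226.]
lamp [467.9 220.4] 1.02 33 [180. 230.]
lamp [444.7  96.8] 1.08 33 [228. 238.]
dot [333.3 181.1] 9 [ 595.3 -180.2   20. ]
dot [370. 184.] 9 [ 587.6 -278.2   20. ]
dot [406.  186.3] 7 [ 581.5 -375.9   20. ]
dot [333. 190.] 9 [ 571.8 -178.8   20. ]
dot [369.6 192.9] 11 [ 564.  -276.6   20. ]
dot [405.8 195.6] 9 [ 556.8 -374.4   20. ]
tray ((643.4017333984375, 177.15614318847656), (70.6501693725586, 205.60092163085938), 10.055286407470703) [[591.0, 272.0], [627.0, 70.0], [696.0, 82.0], [660.0, 285.0]] [642.53036005 176.93198915]
bar [295.5 169. ] 2 [[624.1, -77.2, 42.0], [621.9, -74.7, 58.0]]
bar [296. 191.] 3 [[567.5, -77.7, 42.0], [566.3, -75.3, 58.0]]
sdot [201.2 248.6] 5 [ 570.  -179.8   20. ]
sdot [209.8 252.4] 5 [ 594.8 -181.5   20. ]
sdot [174.3 275.1] 9 [ 563.2 -278.    20. ]
sdot [183.  279.5] 6 [ 587.3 -279.8   20. ]
sdot [142.5 306. ] 10 [ 555.5 -375.5   20. ]
sdot [151.6 311.2] 12 [ 579.8 -377.4   20. ]
```

Cross-checks hold: bay spacing is 98.2 mm, the two views agree within 3 mm, the tray measures 71x206 mm, and the bars are 58 mm apart. Next is switching the dock off.

```bash
cat >> h.py <<'E'
from scipy.spatial.transform import Rotation
BAY=np.array([[583.2,-180],[575.6,-278],[568.4,-376]]); DA=-0.0755
TR=np.array([643.2,177.]); TA=0.175
POC=[TR+k*68*np.array([-np.sin(TA),np.cos(TA)]) for k in(1,0,-1)]
def quat(a):
    best=None
    s,c=np.sin(a),np.cos(a)
    return Rotation.from_matrix(np.array([[s,0,c],[-c,0,s],[0,-1,0]])).as_quat()
def over(xy,z,a):
    q0=np.array(r.current_q());best=None
    for b in(a,a+np.pi):
        j=r.solve_ik([*map(float,xy),z],quat(b).tolist())
        if j is not None:
            d=abs(np.array(j)-q0).max()
            if best is None or d<best[0]: best=(d,b)
    r.reach([*map(float,xy),z],quat(best[1]).tolist())
def down(z,v=120):
    p=r.current_position(); r.move_l([float(p[0]),float(p[1]),z],speed=v)
def park(): over((380,-300),260,-0.6)
E
python3 - <<'E'
from h import *
r.gripper_to(0)
over((566,-75),120,DA+np.pi/2); down(66,120)
for z in(58,54,50,47,45):
    down(z,40);print(z,np.round(r.current_force(),1))
    
down(120); park()
c=r.camera("top");cv2.imwrite("pics/off.png",cv2.resize(c["image"][150:225,265:365,::-1],None,fx=6,fy=6,interpolation=cv2.INTER_CUBIC))
for q,e,n,ce in lamps(c): print("lamp",q.round(1),e.round(2),n,ce.round(0))
print(r.current_time(),r.current_position(),r.current_q())
E
```

```text
58 [-0.6 -1.2  0.2]
54 [-0.3  0.2 -0.4]
50 [-3.9  1.9 12.3]
47 [-12.7   4.2  30.1]
45 [-19.4   7.   41.8]
lamp [479.9 354.4] 0.8 33 [126. 226.]
lamp [467.9 220.4] 1.02 33 [180. 230.]
lamp [444.4  97.4] 1.12 33 [228. 239.]
7.2083 [ 380.25972949 -299.55547821  259.19390072] [-3.42829763e-01  1.17336973e-01  7.37864661e-03 -2.83735371e-04
 -1.46222963e+00 -2.57142747e-01]
```

View pics/off.png

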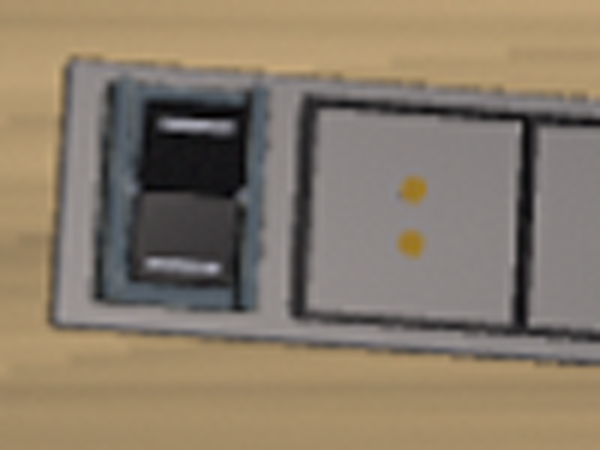

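The near half of the paddle is now lit differently, and both bars moved about 6 mm toward the robot, as expected for a tilt to OFF. I'll confirm in the scene view by putting before and after side by side.

```bash
python3 - <<'E'
from h import *
c=r.camera("scene");b=c["image"][:,:,::-1];a=cv2.imread("pics/scene0.png")
cv2.imwrite("pics/offs.png",np.hstack([cv2.resize(i[195:250,200:265],None,fx=6,fy=6,interpolation=cv2.INTER_CUBIC) for i in(a,b)]))
E
```

```text
(no output)
```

View pics/offs.png

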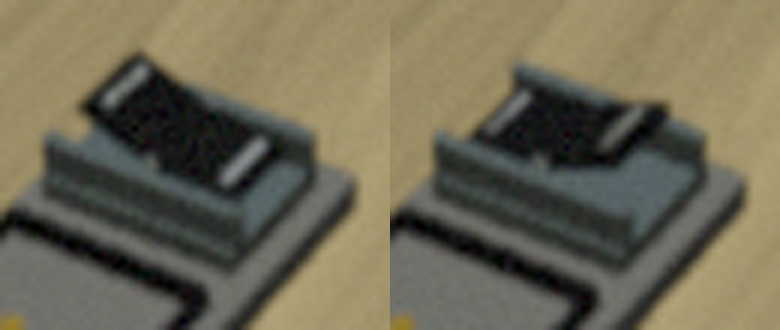

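Before, the near end was up; now the near end is down and the far end is up at crop (660,110), so the dock is OFF. Next I move the first cap and lamp.

```bash
cat >> h.py <<'E'
def find(near):
    c=r.camera("top");L=[l for l in lamps(c)]
    q=min(L,key=lambda l:np.hypot(*(l[0]-near)));print("found",q[0].round(1),q[1].round(2),q[2],flush=True)
    assert q[1]<3 and np.hypot(*(q[0]-near))<80
    return q[0]
def pick(xy,z,a,f,up=200):
    r.gripper_to(72); over(xy,150,a); down(z,110)
    r.gripper_to(20,f); print("gap",round(r.current_finger_gap(),1),"z",round(r.current_position()[2],1)); down(up,150)
def place(xy,z,a):
    over(xy,200,a); down(z+15,150); down(z,40); print("Fz",np.round(r.current_force(),1),np.round(r.current_position(),1))
    r.gripper_to(72); down(180,150)
def job(near,pk,by):
    q=find(near); pick(q,66,0.,20); place(POC[pk],14.5,TA); park()
    q=find(q); pick(q,23,0.,50); print("held",round(r.current_finger_gap(),1)); place(BAY[by],44,DA); park()
    print("t",r.current_time())
def shot(n):
    c=r.camera("top");cv2.imwrite(f"pics/{n}.png",cv2.resize(c["image"][135:265,60:430,::-1],None,fx=2.1,fy=2.1,interpolation=cv2.INTER_CUBIC))
E
python3 - <<'E'
from h import *
q=find((444,97)); pick(q,66,0.,20); place(POC[2],14.5,TA); park()
print(find(q),r.current_time()); shot("cap1")
E
```

```text
found [444.2  97. ] 1.13 33
gap 52.6 z 66.9
Fz [-1.2 -0.1  2.1] [655.  110.3  14.2]
found [444.4  97.1] 1.11 33
[444.36179581  97.10195457] 17.9083
```

View pics/cap1.png

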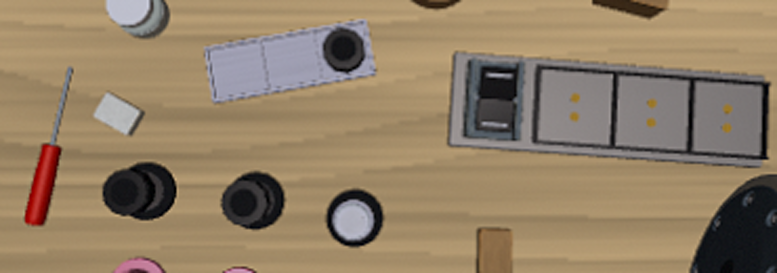

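The cap sits in the right-hand pocket at (343,49), and the lamp at (355,217) is uncapped and hasn't moved. Next is that lamp to its bay, then the second lamp's pair of moves.

```bash
python3 - <<'E'
from h import *
q=find((444,97)); pick(q,23,0.,50); place(BAY[2],44,DA); park(); print(r.current_time())
job((468,220),1,1); shot("two")
E
```

```text
found [444.3  97.5] 1.15 33
gap 46.6 z 24.1
Fz [-2.6  1.8  0.6] [ 569.8 -375.1   44.2]
28.4583
found [467.9 220.4] 1.02 33
gap 51.8 z 67.0
Fz [-0.8 -0.2  0.5] [643.5 176.9  14.2]
found [467.3 222. ] 8.14 55Traceback (most recent call last):
  File "<stdin>", line 3, in <module>
  File "h.py", line 62, in job
    q=find(q); pick(q,23,0.,50); print("held",round(r.current_finger_gap(),1)); place(BAY[by],44,DA); park()
  File "h.py", line 52, in find
    assert q[1]<3 and np.hypot(*(q[0]-near))<80
           ^^^^^^^^^^^^^^^^^^^^^^^^^^^^^^^^^^^^
AssertionError
```

```bash
python3 - <<'E'
from h import *
shot("bad"); print([(l[0].round(0),l[1].round(1)) for l in lamps(r.camera("top"))])
E
```

```text
[(array([480., 354.]), np.float64(0.8)), (array([467., 222.]), np.float64(8.1))]
```

View pics/bad.png

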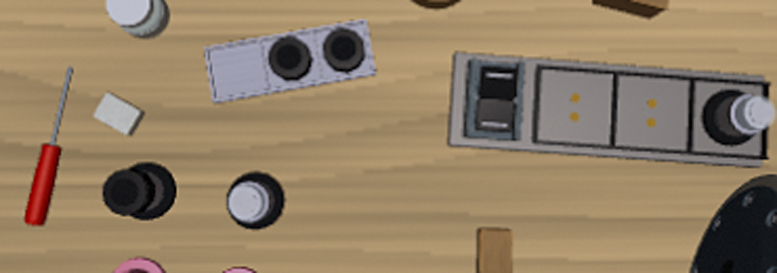

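The lamp at (255,200) is standing where it was. The fit failed because the light head opens the dark ring, so I'll fit the convex hull instead.

```bash
python3 - <<'E'
s=open("h.py").read()
s=s.replace("ct=max(cv2.findContours(np.uint8(b)","h=cv2.convexHull(np.argwhere(b)[:,::-1].astype(np.int32));b=cv2.fillConvexPoly(np.zeros(b.shape,np.uint8),h,1)\n        ct=max(cv2.findContours(b")
open("h.py","w").write(s)
E
python3 - <<'E'
from h import *
q=find((468,220)); pick(q,23,0.,50); place(BAY[1],44,DA); park(); print(r.current_time())
job((480,354),0,0); shot("three")
for q,e,n,ce in lamps(r.camera("top"),(310,155,440,220)): print("lamp@z10",q.round(1),e.round(2),ce.round(0))
E
```

```text
found [467.9 219.4] 0.89 32
gap 46.7 z 23.8
Fz [ 0.6  0.9 -0.8] [ 576.8 -277.    43.9]
50.1667
found [480.  353.7] 0.69 31
gap 52.6 z 67.2
Fz [-0.6  0.   1.5] [631.8 244.   14.4]
found [480.  353.7] 0.69 31
gap 46.8 z 23.9
held 46.8
Fz [-1.5  1.  -1.2] [ 584.3 -179.    43.9]
t 73.025
lamp@z10 [ 572.7 -159.2] 6.53 [369. 188.]
lamp@z10 [ 586.2 -181.7] 0.8 [329. 187.]
lamp@z10 [ 578.4 -281.8] 0.99 [366. 189.]
lamp@z10 [ 570.5 -382.7] 0.88 [404. 191.]
```

View pics/three.png

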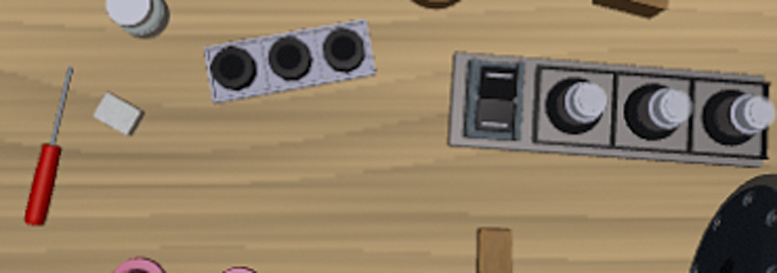

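All three caps are in pockets at (232,68), (289,58) and (344,49). The lamps are in the bays, within about 4 mm of centre after correcting for foot height. Next is the switch back on.

```bash
python3 - <<'E'
from h import *
print(find.__name__, [ (l[0].round(0)) for l in lamps(r.camera("top"))])
r.gripper_to(0)
over((620,-77.5),130,DA+np.pi/2); down(64,120)
for z in range(58,44,-1):
    down(float(z),30);F=r.current_force()[2];print(z,round(F,1),end="; ")
    if z<=50 and F>28: break
down(140); park()
c=r.camera("scene");a=c["image"][:,:,::-1]
cv2.imwrite("pics/on.png",np.hstack([cv2.resize(a[195:250,200:265],None,fx=6,fy=6,interpolation=cv2.INTER_CUBIC),cv2.resize(a[140:338,110:312],(400,330))[:330]]))if 0 else cv2.imwrite("pics/on.png",cv2.resize(a[140:340,100:330],None,fx=3,fy=3,interpolation=cv2.INTER_CUBIC))
print(r.current_time())
for q,e,n,ce in lamps(r.camera("top"),(310,155,440,220)): print("lamp@z10",q.round(1),e.round(2))
E
```

```text
find []
58 0.3; 57 0.3; 56 -0.1; 55 -0.8; 54 -0.1; 53 -0.3; 52 0.3; 51 4.8; 50 9.1; 49 13.6; 48 18.7; 47 23.2; 46 28.7; 81.6
lamp@z10 [ 572.7 -159.2] 6.53
lamp@z10 [ 586.2 -181.7] 0.8
lamp@z10 [ 578.2 -281.6] 1.03
lamp@z10 [ 570.5 -382.7] 0.88
```

View pics/on.png

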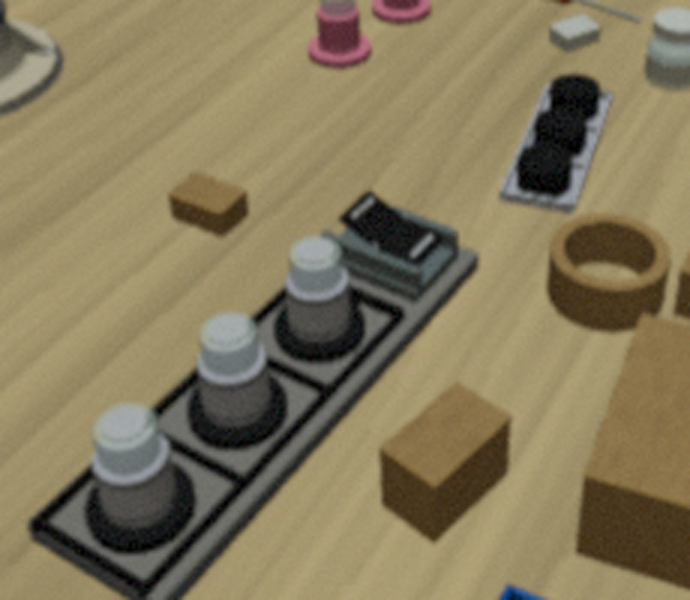

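The near end of the rocker is up, as at the start, so the dock is ON. All three lamps stand upright in their bays. One check of the caps before handing in, with a close-up from the wrist camera.

```bash
python3 - <<'E'
from h import *
c=r.camera("top");im=c["image"];m=im.max(2)<100;k=np.zeros_like(m);k[138:190,150:245]=1
m=cv2.morphologyEx(np.uint8(m&k),cv2.MORPH_OPEN,np.ones((3,3)))
for ce,s,b in blobs(m,100,900):
    P=np.float32(ray(c,np.argwhere(b)[:,::-1],19)[:,:2]);(x,y),rad=cv2.minEnclosingCircle(P)
    print("cap",round(x,1),round(y,1),round(rad,1),min(np.hypot(*(p-(x,y))) for p in POC).round(1))
over((480,130),260,TA); w=r.camera("wrist");cv2.imwrite("pics/w.png",w["image"][:,:,::-1]); park()
E
```

```text
cap 656.0 109.7 28.2 1.0
cap 645.2 174.8 28.0 3.0
cap 632.3 245.9 28.7 2.2
```

View pics/w.png

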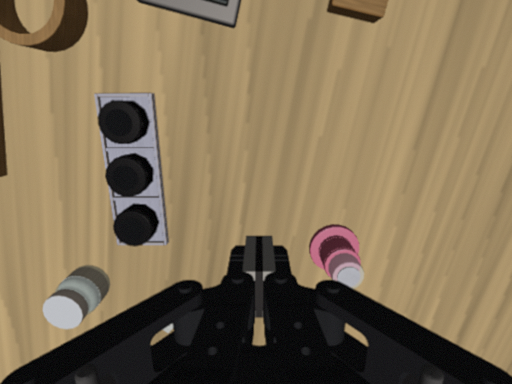

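The caps at (123,121), (129,174) and (135,224) lie flat and within 3 mm of their pocket centres, and the arm is parked clear. I'm handing in after one last check of the lamp positions.

```bash
python3 - <<'E'
from h import *
for q,e,n,ce in lamps(r.camera("top"),(310,155,440,220)): print(q.round(1),e.round(2))
print(r.current_time(),r.current_position()); r.sign_off()
E
```

```text
[ 572.7 -159.2] 6.53
[ 586.2 -181.7] 0.8
[ 578.4 -281.8] 0.99
[ 570.5 -382.7] 0.88
85.05 [ 380.52362249 -299.38458052  259.94976747]
the job is handed in; nothing more can be done
```

I finished the job and handed it in at about 85 s of robot time; `sign_off` reports no verdict. I switched the dock off, put each of the three caps in its own tray pocket and each of the three lamps in its own bay, then switched the dock back on.

**Last checks:**
- **Rocker:** the scene picture shows the near end up, as it was at the start, so the dock is ON.
- **Lamps:** all three are upright and about 4 mm from their bay centres, after correcting for the height of the foot.
- **Caps:** all three lie flat, within 3 mm of their pocket centres.
- **Arm:** parked clear of everything.

**Checks that failed or disagreed:**
- One lamp fit failed midway because the light lamp head broke the dark outline. I fixed it by fitting the convex hull, and the lamp had not moved.
- The bay check also returned a fourth blob with a poor fit (6.5 mm residual), which I took to be the black bay outline and ignored.
- Pressing the rocker on to OFF peaked at about 42 N at the wrist, with the closed fingertips on the paddle. The wrist limit is 120 N; the 40 N limit covers the arm and gripper body only. For ON I stopped the press at about 29 N.
- I saw no lamp get knocked aside.

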